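# Open the jar of wood screws in the bench brace

### The job

Pick up the square glass jar of wood screws by its cap and stand it fully down in the square pocket of the wooden brace on the bench, so that it cannot turn. Then unscrew the tight cap anticlockwise until the threads let go and lift it straight up, and finish while still holding the cap level just above the open mouth, about a finger's width clear of it, with the jar left upright in the brace. Do not let the jar topple, and leave the other things on the bench where they are.

Things in the scene. Friction and masses are not known exactly. Their poses are not given: they have to be found in the camera images.
- jar: Square clear glass jar with wood screws inside, about 0.5 kg, upright on the bench with its cap on; the only square jar. Body 64 x 64 mm, 72 mm tall, then a round 41 mm neck hidden by the cap. It stands on a 36 mm foot 2 mm high. Origin: centre of the underside, z up, x, y square to its flat sides. Loose on the bench it would spin along with the cap, so it has to be braced.
- cap: Round ribbed aluminium screw cap on the jar, 60 mm across, 32 mm tall, hollow from below, 50 g; carry the jar by it. Origin: centre of its lower edge, 77 mm above the jar's underside when screwed on (top at 109 mm). Tight: about 0.6 Nm, easing as it turns (grip firmly). Opens anticlockwise seen from above (positive yaw). Before the threads let go, pulling up lifts the jar.
- jar_mouth (a point): Centre of the jar's mouth, on its axis 95 mm above its underside. The glass neck ends at 92 mm; a springy black rubber seal ring on it tops out at 95 mm with the cap tight and 98 mm with the cap off.
- cap_top (a point): Centre of the cap's flat top, 32 mm above its origin. The cap climbs about 3 mm and lets go after 80 to 105 degrees of turning relative to the jar, which may need a regrasp; then it lifts off freely. Some 55 degrees beyond letting go its two inner lugs run against the next thread unless it has been lifted.
- brace: Beech block fixed to the bench, 116 x 104 mm foot, 42 mm tall, with an open square pocket. Origin: underside centre, below the pocket's middle; axes square to its walls. Pocket 70 x 70 mm, floor 10 mm above the bench, straight walls to 30 mm, then flaring to 42 mm. The jar fits any of four ways, with 3 mm play each side, and can turn about 6 degrees before the walls stop it.
- round_jar: Bystander: low round jar, 64 mm across, 62 mm tall. Origin: underside centre.
- mallet: Bystander: wooden mallet, head 75 x 130 x 85 mm, handle along its +y to 322 mm. Origin: underside centre of the head.
- chisel_a: Bystander: wood-handled chisel about 245 mm long, lying along its own x, blade to +x, 33 mm tall. Origin: bench level, where handle meets blade.
- chisel_b: Bystander: a second, shorter chisel, 225 mm long, lying along its own x, blade to +x, 33 mm tall. Origin: bench level, where handle meets blade.
- offcut: Bystander: wood offcut 100 x 60 x 30 mm. Origin: underside centre.
- glue: Bystander: white glue bottle, 60 mm across, 160 mm tall. Origin: underside centre.
- square: Bystander: try square lying flat, wooden stock 110 x 22 x 18 mm along x, steel blade along +y. Origin: underside centre of the stock.
Mind the look-alikes: they are no part of the job. Leave any green look-alike of the cap alone. What is shaped like the jar but blue is not meant.

How it is judged (in metres and radians):
On the way, in this order (a step that is already met when the one before it is completed fails the run):
1. the jar stands fully down in the brace's pocket, cap still screwed on (horizontal distance between jar and brace below 0.008 m and z of jar in the frame of brace between 0.006 and 0.014 m and angle between jar's own z axis and vertical below 0.06 rad and z of cap in the frame of jar below 0.0805 m), for 0.2 s.
2. the threads have let go: the cap is off the thread while the jar stays down in the brace (horizontal distance between jar and brace below 0.008 m and z of jar in the frame of brace between 0.006 and 0.014 m and angle between jar's own z axis and vertical below 0.06 rad and z of cap in the frame of jar above 0.084 m), for 0.1 s.
At the end, for the whole second after the job is handed in: The jar stands upright (within 3 degrees) in the brace, within 8 mm of its middle and 4 mm of the pocket's floor. The fingers grip the cap, still and level within 11 degrees, over the mouth within 20 mm, touching neither jar nor brace, its lower edge 2 to 47 mm above the seal ring (horizontal distance between jar and brace below 0.008 m and z of jar in the frame of brace between 0.006 and 0.014 m and angle between jar's own z axis and vertical below 0.06 rad and z of cap in the frame of jar between 0.1 and 0.145 m and horizontal distance between cap and jar_mouth below 0.02 m and angle between cap's own z axis and vertical below 0.2 rad and contact force between the fingers and cap above 1 N and contact force between cap and jar below 0.1 N and contact force between cap and brace below 0.1 N and linear speed of each of cap, jar below 0.03 m/s); the arm keeps its last pose, push and grip.
It fails at once if the jar topples (tilts over 35 degrees) (angle between jar's own z axis and vertical above 0.6 rad).
It fails at once if another thing on the bench is shoved more than 30 mm (distance of any of round_jar, mallet, chisel_a, chisel_b, offcut, glue, square from where it was at the start of the episode above 0.03 m).
It also fails if it takes over 58 s, if anything falls off the work surface, if the arm or the gripper's body presses on something with over 40 N, if the wrist force passes 120 N, or if a joint passes its speed limit or range.

### The arm

A 6-joint arm with a two-finger parallel gripper is mounted at the origin on the work surface. World frame = base frame: x ahead of the robot, y to its left, z up, the work surface at z = 0. Lengths are in m, angles in degrees, forces in N, time in s.
With the tool pointing down it reaches from about 0.25 to 0.775 m from the base axis. Payload 4 kg.
Tool frame: the origin (TCP) lies between the finger pads; the fingertips stand 19 mm ahead of it and the grasp point (between the pads) is the TCP (bot.tip_reach is the distance from the TCP to the fingertips, in m); z points along the fingers, y is the line along which they close (so a half turn about z gives the same grasp; the last joint's range is limited). The gripper opens to 94 mm and grips with 3 to 60 N. Pads are 16 mm wide; open, the fingers measure 119 mm over their backs; the gripper's body (75 mm by 177 mm) begins 78 mm behind the grasp point.
Start: joints at [63.822, 4.996, 78.535, -0, 96.463, -5.907], TCP at [0.191, 0.516, 0.225] pointing down, gripper open.
Joint ranges: [-177.83, 177.83], [-43.37, 116.18], [15.69, 146.23], [-61.86, 241.86], [9.47, 152.12], [-147.06, 147.06]. Speed limits (degrees/s): [159.86, 159.86, 180, 180, 180, 180].

### API

Orientations are given as a 3x3 rotation matrix whose columns are the frame's x, y, z axes.
In Python, from station import bot, imaging, finder gives the robot as it stands.
- The arm moves only by the tool send_rows, never from a script. Its arguments are lists of equal length, an entry for each row: "fingers": the closure in counts, from 0 (fully open) to 255 (shut); "dp": the shift along the tool's x, y, z in mm, a list of three; "angular": the turn, a rotation vector about the tool's x, y, z in rad, a list of three. A call has 1 to 8 rows; each row shifts and turns the commanded pose from where the row before left it, along the tool's axes as they then stand; what a row does not reach is not made up. A row lasts 1/10 s, in which the tool goes at most 50 mm and 8.59 degrees, less where a joint would pass 70% of its speed; a pose out of reach is approached as far as the arm can. A call with a gripper value outside its range is refused whole. The fingers move at their own pace and stop on an object; "force" is the grip in N (left out, the last holds). Time passes only in rows, so rows that do not move let the fingers close. It gives the time, the measured TCP pose, the force, the opening and the grip force at its end, in the units of the state.
- bot.state(): the state, without advancing time (a new reading comes with each control period).
- imaging.snapshot(name): name is "side" or "top"; returns a dict with "frame" (420x560x3 uint8, red, green, blue), "vfov" (degrees; the focal length in pixels is half the picture's height over the tangent of half this angle, whatever the lens; pixels are square), "cx", "cy" (the principal point, pixels), "D" ([k1, k2, p1, p2, k3] as OpenCV has them; the pictures are not rectified), "rvec" (rotation vector, rad) and "tvec" (3), from world to camera coordinates, as OpenCV has them. Camera axes: x right, y down, z forward; pixel columns grow to the right and rows downward; lengths in m; the calibration is good to about 2 mm. A picture is of the moment at which its call begins. There is no depth.
- bot.hand_in(): hands the job in; it is judged then, once.
Trained networks look in the newest picture that a camera, given by its name, has taken for a name from the list of things; names that differ only in an ending like _2 or _b are one class to them, and where a whole thing is asked for, a point or a joint stands for the part that bears it (a point fixed in the world has none). Each returns a list of dicts, best first, with "p" (0 to 1); they miss things now and then, are a little off and sometimes report something else, mostly with a low value. They report only what shows in the picture. A call takes as long as a camera call. They do not tell look-alikes from the thing itself.
- finder.search_frame(camera, target): "uv" ([column, row] in pixels, amid what is visible of it).
- finder.outline_of(camera, target): "region" (420x560 bool, what is visible of it) and "uv" ([column, row] in pixels, amid what is visible of it).
The state is a dict: "t": time; "joint_positions": joint angles; "qd": joint speeds; "effort": joint torques, N m; "eef_pos": TCP position; "tool_rot": TCP orientation; "ft_force": force on the tool from outside, world axes, zero at the start; "torque": the same for the moment, N m; "opening": finger opening in m; "grasp_force": force on a finger pad.
Only numpy, scipy, OpenCV 4.12 (cv2) and the standard library are available. Lean on these libraries where they do the work, as an engineer would, in place of code of your own. Each camera call takes 0.05 s, during which the arm holds its last target. There are 200 camera calls.

## Working session

There is one attempt and no reset: what is moved stays moved. The work goes in short steps, Python scripts to look and compute and a tool call to move; the robot and the scene stay as the last step left them, time stands still between calls to the robot, and variables do not carry over. Pictures are saved under pics/ and viewed, at most 10 in all, crops included, and the job is handed in when it is done.

Besides the shell and the picture viewer there is one more tool, called by a JSON object that holds its "fn" and its "kwargs", one argument or row to a line. send_rows: Moves the arm, as the interface text tells. Its arguments: {"type":"object","properties":{"fingers":{"type":"array"},"dp":{"type":"array"},"angular":{"type":"array"},"force":{"type":"number"}},"required":["fingers","dp","angular"]}

```bash
ls; mkdir -p pics
cat > h.py <<'E'
import numpy as np, cv2
from station import bot, imaging, finder
def snap(n):
    s=imaging.snapshot(n); h=s["frame"].shape[0]; f=h/2/np.tan(np.radians(s["vfov"])/2)
    s["K"]=np.array([[f,0,s["cx"]],[0,f,s["cy"]],[0,0,1.]]); s["D"]=np.array(s["D"],float)
    s["R"]=cv2.Rodrigues(np.array(s["rvec"],float))[0]; s["t"]=np.array(s["tvec"],float).ravel(); return s
def toworld(s,uv,z):
    p=cv2.undistortPoints(np.array(uv,float).reshape(-1,1,2),s["K"],s["D"]).reshape(-1,2)
    d=np.c_[p,np.ones(len(p))]@s["R"]; c=-s["R"].T@s["t"]
    return c+d*((z-c[2])/d[:,2])[:,None]
def proj(s,P):
    return cv2.projectPoints(np.array(P,float).reshape(-1,3),np.array(s["rvec"],float),s["t"],s["K"],s["D"])[0].reshape(-1,2)
E
python3 - <<'E'
from h import *
for n in("side","top"):
    s=snap(n); cv2.imwrite(f"pics/{n}0.png",s["frame"][:,:,::-1])
    print(n,-s["R"].T@s["t"])
    for t in("jar","cap","brace"):
        for d in finder.outline_of(n,t)[:4]:
            print(t,round(d["p"],2),np.round(d["uv"]),d["region"].sum(),toworld(s,d["uv"],{"jar":.05,"cap":.109,"brace":.042}[t]).round(3))
E
```

```text
pics
side [0.42801805 1.14289788 1.23781254]
jar 0.86 [255. 274.] 689 [[0.651 0.206 0.05 ]]
jar 0.75 [297. 280.] 401 [[0.529 0.212 0.05 ]]
cap 0.58 [329. 274.] 343 [[0.439 0.225 0.109]]
cap 0.57 [301. 302.] 448 [[0.504 0.331 0.109]]
cap 0.38 [326. 191.] 980 [[ 0.475 -0.112  0.109]]
cap 0.15 [236. 199.] 1557 [[ 0.752 -0.035  0.109]]
brace 0.92 [326. 192.] 921 [[ 0.477 -0.179  0.042]]
top [ 0.508496   -0.02422554  1.25619841]
jar 0.58 [193. 183.] 727 [[0.655 0.194 0.05 ]]
jar 0.52 [214. 232.] 228 [[0.528 0.141 0.05 ]]
jar 0.45 [278. 214.] 476 [[ 0.574 -0.025  0.05 ]]
cap 0.81 [214. 270.] 450 [[0.437 0.133 0.109]]
cap 0.76 [164. 236.] 434 [[0.521 0.256 0.109]]
cap 0.7 [198. 232.] 442 [[0.529 0.173 0.109]]
brace 0.57 [350. 253.] 1867 [[ 0.47  -0.209  0.042]]
```

Run:
```python
import cv2
for n,(a,b,c,d) in {"side":(150,400,150,430),"top":(120,350,110,420)}.items():
    i=cv2.imread(f"pics/{n}0.png")[a:b,c:d]; f=min(800/i.shape[1],600/i.shape[0]); cv2.imwrite(f"pics/{n}0c.png",cv2.resize(i,None,fx=f,fy=f,interpolation=cv2.INTER_CUBIC)); print(f)
```

```text
2.4
2.5806451612903225
```

View pics/side0c.png

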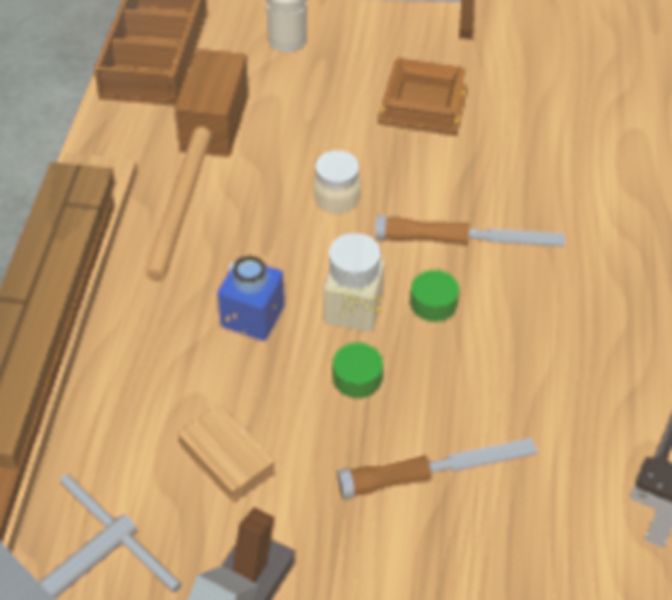

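View pics/top0c.png

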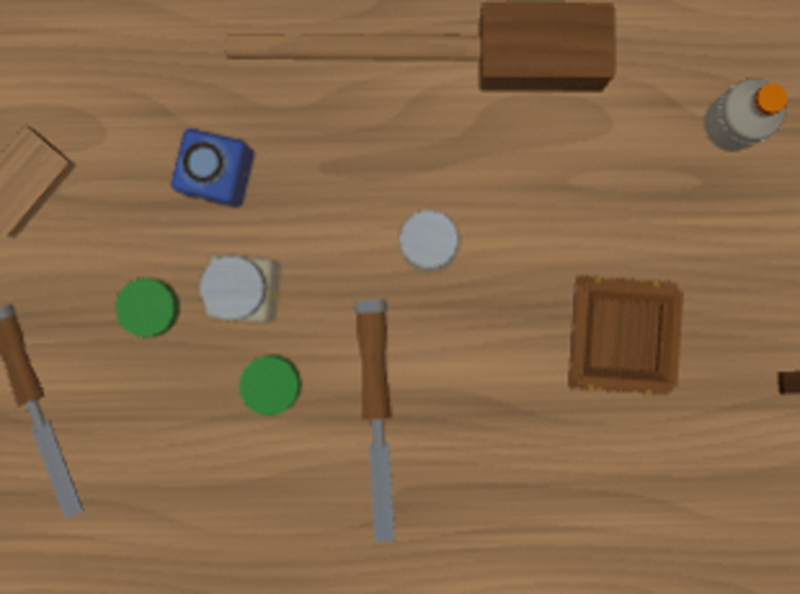

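Side crop: the silver-capped square jar is at (354,280), the brace at (423,95). The blue look-alike is at (250,298) and the green caps at (358,370) and (434,295). Top crop: the jar cap is at (233,288), the brace at (627,335). Next I fit poses to the silhouettes.

```bash
cat > fit.py <<'E'
from h import *
from scipy.optimize import minimize
def box(x,y,z,w,d): return np.array([[i*x/2,j*y/2,k] for i in(-1,1) for j in(-1,1) for k in(z,z+w)]) if d else None
a=np.linspace(0,2*np.pi,40,endpoint=False)
def cyl(r,z0,z1): return np.vstack([np.c_[r*np.cos(a),r*np.sin(a),0*a+z] for z in(z0,z1)])
BOX=lambda x,y,z0,z1: box(x,y,z0,z1-z0,1)
MOD={"brace":[BOX(.116,.104,0,.042)],"brace90":[BOX(.104,.116,0,.042)],"jar":[BOX(.064,.064,.002,.072),cyl(.03,.077,.109)],"cap":[cyl(.03,.077,.109)]}
def render(s,parts,p,z=0,S=4):
    c,n=np.cos(p[2]),np.sin(p[2]); R=np.array([[c,-n,0],[n,c,0],[0,0,1]])
    m=np.zeros((420*S,560*S),np.uint8)
    for q in parts:
        u=proj(s,q@R.T+[p[0],p[1],z]); h=cv2.convexHull(((u+.5)*S-.5).astype(np.float32))
        cv2.fillConvexPoly(m,np.round(h*16).astype(np.int32),255,shift=4)
    return cv2.resize(m,(560,420),interpolation=cv2.INTER_AREA)/255.
def fit(views,parts,p0,z=0):
    best=None
    def cost(p):
        v=0
        for s,m in views:
            r=render(s,parts,[p[0],p[1],p[2]/10],z); v+=1-np.minimum(r,m).sum()/np.maximum(r,m).sum()
        return v/len(views)
    for y in np.radians([-40,-20,0,20,40]):
        r=minimize(cost,[p0[0],p0[1],y*10],method="Nelder-Mead",options=dict(initial_simplex=np.array([[0,0,0],[.01,0,0],[0,.01,0],[0,0,1]])+[p0[0],p0[1],y*10],xatol=1e-4,fatol=1e-4))
        if best is None or r.fun<best.fun: best=r
    return best.x[0].round(4),best.x[1].round(4),np.degrees(best.x[2]/10).round(1),round(best.fun,3)
def mask(n,t,uv,r=14):
    L=[d for d in finder.outline_of(n,t) if np.hypot(*(np.array(d["uv"])-uv))<r]
    print(n,t,[(round(d["p"],2),int(d["region"].sum())) for d in L])
    return L[0]["region"].astype(float) if L else None
E
python3 - <<'E'
from fit import *
V={};U={"side":{"jar":(297,280),"cap":(297,260),"brace":(326,191)},"top":{"jar":(214,232),"cap":(200,232),"brace":(350,253)}}
for n in("side","top"):
    s=snap(n)
    for t in U[n]:
        m=mask(n,t,U[n][t],12)
        if m is not None: V.setdefault(t,{})[n]=(s,m)
def u(t,n): return V.get(t,{}).get(n)
for b in("brace","brace90"):
    print(b,fit(list(V["brace"].values()),MOD[b],(.48,-.2)),[fit([v],MOD[b],(.48,-.2)) for v in V["brace"].values()])
j=[]
for n in("side","top"):
    A,B=u("jar",n),u("cap",n)
    if A and B: j.append((A[0],np.maximum(A[1],B[1])))
    elif A and n=="side": print("jar only",n); 
print("jar",fit(j,MOD["jar"],(.529,.173)),[fit([v],MOD["jar"],(.529,.173)) for v in j])
if "cap" in V: print("cap",[fit([v],MOD["cap"],(.529,.173)) for v in V["cap"].values()])
np.set_printoptions(precision=3,suppress=True); print(bot.state()["tool_rot"],bot.state()["t"])
E
```

```text
side jar [(0.94, 374)]
side cap [(0.73, 422)]
side brace [(0.75, 952)]
top jar [(0.81, 203)]
top cap [(0.83, 436)]
top brace [(0.7, 1798)]
brace (np.float64(0.4778), np.float64(-0.2156), np.float64(-5.1), np.float64(0.076)) [(np.float64(0.4774), np.float64(-0.2148), np.float64(-3.3), np.float64(0.079)), (np.float64(0.4775), np.float64(-0.216), np.float64(-5.7), np.float64(0.067))]
brace90 (np.float64(0.4781), np.float64(-0.2156), np.float64(85.2), np.float64(0.076)) [(np.float64(0.4779), np.float64(-0.2145), np.float64(86.4), np.float64(0.079)), (np.float64(0.4781), np.float64(-0.2161), np.float64(84.4), np.float64(0.067))]
jar (np.float64(0.5325), np.float64(0.166), np.float64(-0.9), np.float64(0.15)) [(np.float64(0.5337), np.float64(0.1656), np.float64(1.6), np.float64(0.104)), (np.float64(0.53), np.float64(0.1674), np.float64(-0.9), np.float64(0.156))]
cap [(np.float64(0.5343), np.float64(0.1669), np.float64(39.5), np.float64(0.04)), (np.float64(0.5325), np.float64(0.1684), np.float64(-13.7), np.float64(0.16))]
[[-0.938  0.346  0.   ]
 [ 0.346  0.938  0.   ]
 [-0.     0.    -1.   ]] 0.8
```

{"fn": "send_rows", "kwargs": {
  "fingers": [0, 0, 0, 0, 0, 0, 0],
  "dp": [
    [0, 0, 0],
    [0, 0, 0],
    [0, 0, 0],
    [0, 0, 0],
    [0, 0, 0],
    [0, 0, 0],
    [0, 0, 0]
  ],
  "angular": [
    [0, 0, 0.14],
    [0, 0, 0.14],
    [0, 0, 0.14],
    [0, 0, 0.14],
    [0, 0, 0.14],
    [0, 0, 0.14],
    [0, 0, 0.14]
  ],
  "force": 50
}}

```text
t: 1.5
eef_pos: [0.1905, 0.516, 0.2245]
tool_rot: [[-0.229, 0.973, 0.0], [0.973, 0.229, 0.0], [0.0, 0.0, -1.0]]
ft_force: [0.7, -0.2, 0.2]
opening: 0.094
grasp_force: 0.0
```

{"fn": "send_rows", "kwargs": {
  "fingers": [0, 0, 0, 0, 0, 0, 0],
  "dp": [
    [0, 0, 0],
    [0, 0, 0],
    [0, 0, 0],
    [0, 0, 0],
    [0, 0, 0],
    [0, 0, 0],
    [0, 0, 0]
  ],
  "angular": [
    [0, 0, 0.14],
    [0, 0, 0.14],
    [0, 0, 0.14],
    [0, 0, 0.14],
    [0, 0, 0.14],
    [0, 0, 0.14],
    [0, 0, 0.14]
  ]
}}

```text
t: 2.2
eef_pos: [0.1905, 0.516, 0.2245]
tool_rot: [[0.681, 0.733, -0.0], [0.733, -0.681, 0.0], [0.0, -0.0, -1.0]]
ft_force: [0.2, -0.1, 1.7]
opening: 0.0941
grasp_force: 0.0
```

{"fn": "send_rows", "kwargs": {
  "fingers": [0, 0, 0, 0, 0, 0],
  "dp": [
    [-4, 40, 0],
    [-4, 40, 0],
    [-4, 40, 0],
    [-4, 40, 0],
    [-4, 40, 0],
    [-4, 40, 0]
  ],
  "angular": [
    [0, 0, 0],
    [0, 0, 0],
    [0, 0, 0],
    [0, 0, 0],
    [0, 0, 0],
    [0, 0, 0]
  ]
}}

```text
t: 2.8
eef_pos: [0.3519, 0.3346, 0.2247]
tool_rot: [[0.676, 0.737, 0.001], [0.737, -0.676, 0.001], [0.001, 0.0, -1.0]]
ft_force: [0.3, 0.9, -0.2]
opening: 0.0943
grasp_force: 0.0
```

{"fn": "send_rows", "kwargs": {
  "fingers": [0, 0, 0, 0, 0, 0, 0],
  "dp": [
    [0, 40, 0],
    [0, 40, 0],
    [0, 40, 0],
    [0, 40, 0],
    [0, 40, 0],
    [0, 40, 0],
    [0, 8, 0]
  ],
  "angular": [
    [0, 0, 0],
    [0, 0, 0],
    [0, 0, 0],
    [0, 0, 0],
    [0, 0, 0],
    [0, 0, 0],
    [0, 0, 0]
  ]
}}

```text
t: 3.5
eef_pos: [0.536, 0.1651, 0.2238]
tool_rot: [[0.68, 0.733, 0.0], [0.733, -0.68, -0.001], [-0.001, 0.001, -1.0]]
ft_force: [-0.3, -0.4, 0.5]
opening: 0.0941
grasp_force: 0.0
```

{"fn": "send_rows", "kwargs": {
  "fingers": [0, 0, 0, 0, 0],
  "dp": [
    [0, -3, 20],
    [0, 0, 25],
    [0, 0, 25],
    [0, 0, 10],
    [0, 0, 0]
  ],
  "angular": [
    [0, 0, 0],
    [0, 0, 0],
    [0, 0, 0],
    [0, 0, 0],
    [0, 0, 0]
  ]
}}

```text
t: 4.0
eef_pos: [0.5301, 0.1704, 0.1427]
tool_rot: [[0.676, 0.737, -0.004], [0.737, -0.676, -0.001], [-0.003, -0.003, -1.0]]
ft_force: [0.2, 1.4, 0.1]
opening: 0.0939
grasp_force: 0.0
```

Run:
```python
from h import *
s=snap("side"); st=bot.state(); print(st["eef_pos"])
i=s["frame"][200:320,220:380,::-1].copy(); i=cv2.resize(i,None,fx=5,fy=5,interpolation=cv2.INTER_CUBIC)
a=np.linspace(0,6.28,60)
for z in(.077,.109):
    q=(proj(s,np.c_[.533+.03*np.cos(a),.167+.03*np.sin(a),0*a+z])-[220,200]+.5)*5
    cv2.polylines(i,[q.astype(np.int32)],True,(0,0,255),1)
cv2.imwrite("pics/side1.png",i)
```

```text
[0.53111172 0.17050945 0.14444517]
```

View pics/side1.png

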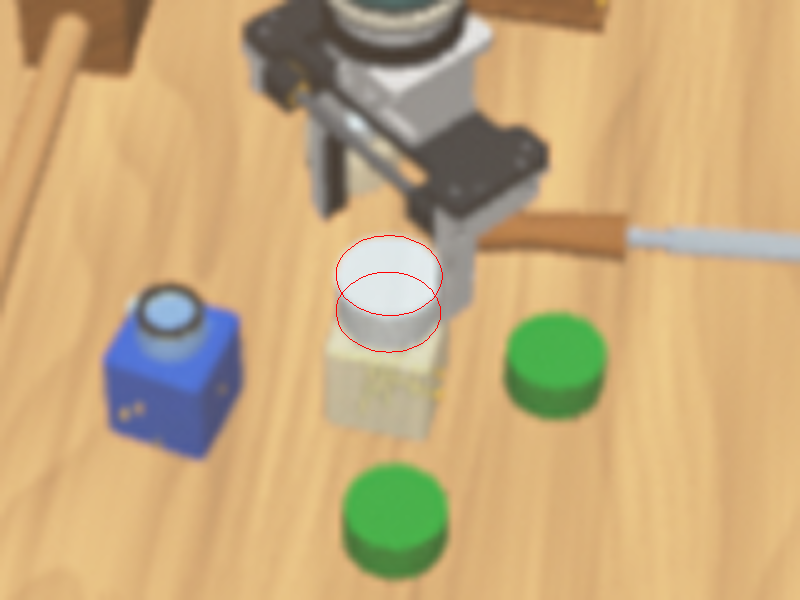

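The cap outline drawn at (0.533, 0.167) lies on the cap at crop (389,290), so the position is good. Now I go down and grip.

{"fn": "send_rows", "kwargs": {
  "fingers": [0, 0, 0, 0, 0],
  "dp": [
    [-1, 4, 15],
    [0, 0, 15],
    [0, 0, 12],
    [0, 0, 5],
    [0, 0, 0]
  ],
  "angular": [
    [0, 0, 0],
    [0, 0, 0],
    [0, 0, 0],
    [0, 0, 0],
    [0, 0, 0]
  ]
}}

```text
t: 4.55
eef_pos: [0.5329, 0.1666, 0.0959]
tool_rot: [[0.676, 0.736, -0.003], [0.736, -0.676, -0.0], [-0.002, -0.002, -1.0]]
ft_force: [-0.0, 0.5, 0.3]
opening: 0.0942
grasp_force: 0.0
```

{"fn": "send_rows", "kwargs": {
  "fingers": [255, 255, 255, 255, 255, 255, 255, 255],
  "dp": [
    [0, 0, 0],
    [0, 0, 0],
    [0, 0, 0],
    [0, 0, 0],
    [0, 0, 0],
    [0, 0, 0],
    [0, 0, 0],
    [0, 0, 0]
  ],
  "angular": [
    [0, 0, 0],
    [0, 0, 0],
    [0, 0, 0],
    [0, 0, 0],
    [0, 0, 0],
    [0, 0, 0],
    [0, 0, 0],
    [0, 0, 0]
  ],
  "force": 50
}}

```text
t: 5.35
eef_pos: [0.5337, 0.1673, 0.098]
tool_rot: [[0.676, 0.737, 0.0], [0.737, -0.676, 0.001], [0.001, -0.001, -1.0]]
ft_force: [-1.2, 2.3, 3.4]
opening: 0.0592
grasp_force: 50.0
```

{"fn": "send_rows", "kwargs": {
  "fingers": [255, 255, 255, 255, 255, 255, 255, 255],
  "dp": [
    [0, 0, -4],
    [0, 0, -10],
    [0, 0, -18],
    [0, 0, -20],
    [0, 0, -20],
    [0, 0, -20],
    [0, 0, -14],
    [0, 0, -4]
  ],
  "angular": [
    [0, 0, 0],
    [0, 0, 0],
    [0, 0, 0],
    [0, 0, 0],
    [0, 0, 0],
    [0, 0, 0],
    [0, 0, 0],
    [0, 0, 0]
  ]
}}

```text
t: 6.15
eef_pos: [0.5346, 0.1666, 0.2093]
tool_rot: [[0.677, 0.736, 0.003], [0.736, -0.677, 0.0], [0.002, 0.002, -1.0]]
ft_force: [0.7, 0.1, -4.6]
opening: 0.0596
grasp_force: 50.0
```

{"fn": "send_rows", "kwargs": {
  "fingers": [255, 255, 255, 255, 255, 255, 255, 255],
  "dp": [
    [-8, 5, 0],
    [-16, 11, 0],
    [-24, 16, 0],
    [-24, 16, 0],
    [-24, 16, 0],
    [-24, 16, 0],
    [-24, 16, 0],
    [-24, 16, 0]
  ],
  "angular": [
    [0, 0, 0],
    [0, 0, 0],
    [0, 0, 0],
    [0, 0, 0],
    [0, 0, 0],
    [0, 0, 0],
    [0, 0, 0],
    [0, 0, 0]
  ]
}}

```text
t: 6.95
eef_pos: [0.5011, -0.0344, 0.2056]
tool_rot: [[0.677, 0.736, -0.003], [0.736, -0.677, -0.0], [-0.002, -0.002, -1.0]]
ft_force: [0.6, -0.4, -5.1]
opening: 0.0592
grasp_force: 50.0
```

{"fn": "send_rows", "kwargs": {
  "fingers": [255, 255, 255, 255, 255, 255, 255, 255],
  "dp": [
    [-24, 16, 0],
    [-24, 16, 0],
    [-24, 16, 0],
    [-24, 16, 0],
    [-24, 16, 0],
    [-20, 16, 0],
    [-12, 9, 0],
    [0, 0, 0]
  ],
  "angular": [
    [0, 0, 0],
    [0, 0, 0],
    [0, 0, 0],
    [0, 0, 0],
    [0, 0, 0],
    [0, 0, 0],
    [0, 0, 0],
    [0, 0, 0]
  ]
}}

```text
t: 7.75
eef_pos: [0.476, -0.2173, 0.206]
tool_rot: [[0.679, 0.734, -0.002], [0.734, -0.679, 0.001], [-0.001, -0.002, -1.0]]
ft_force: [-0.2, 0.7, -4.7]
opening: 0.0595
grasp_force: 50.0
```

Run:
```python
from fit import *
st=bot.state(); print(st["eef_pos"],st["joint_positions"],st["ft_force"],st["grasp_force"])
np.set_printoptions(precision=3,suppress=True)
zj=st["eef_pos"][2]-.0975
s=snap("side"); top=snap("top")
b=(.4778,-.2156,np.radians(-5.1)); j=(st["eef_pos"][0],st["eef_pos"][1],np.radians(-1))
i=s["frame"][:,:,::-1].copy()
u=proj(s,[j[0],j[1],.1]); x0,y0=int(u[0,0])-80,max(0,int(u[0,1])-60)
i=cv2.resize(i[y0:y0+120,x0:x0+160],None,fx=5,fy=5,interpolation=cv2.INTER_CUBIC)
def poly(P,p,z,c):
    P=np.array(P); C,S=np.cos(p[2]),np.sin(p[2]); W=np.c_[P[:,0]*C-P[:,1]*S+p[0],P[:,0]*S+P[:,1]*C+p[1],0*P[:,0]+z]
    cv2.polylines(i,[((proj(s,W)-[x0,y0]+.5)*5).astype(np.int32)],True,c,1)
sq=lambda a,b:[(a/2,b/2),(a/2,-b/2),(-a/2,-b/2),(-a/2,b/2)]
poly(sq(.116,.104),b,.042,(0,0,255)); poly(sq(.116,.104),b,0,(0,0,255))
poly(sq(.07,.07),b,.03,(255,0,255))
poly(sq(.064,.064),j,zj+.072,(0,255,0)); poly(sq(.064,.064),j,zj+.002,(0,255,0))
cv2.imwrite("pics/side2.png",i); cv2.imwrite("pics/side2full.png",s["frame"][:,:,::-1])
L=finder.outline_of("side","jar"); print([(d["uv"],round(d["p"],2)) for d in L],u,x0,y0)
```

```text
[ 0.47601826 -0.21728029  0.20603684] [-3.07243990e+01  1.94004502e+00  8.38426008e+01 -3.11301332e-02
  9.43625073e+01  1.20209313e+01] [-0.17755889  0.68111324 -4.70871399] 49.99738523620181
[([328.2, 165.5], 0.95), ([257.5, 273.4], 0.81)] [[328.156 171.857]] 248 111
```

View pics/side2.png

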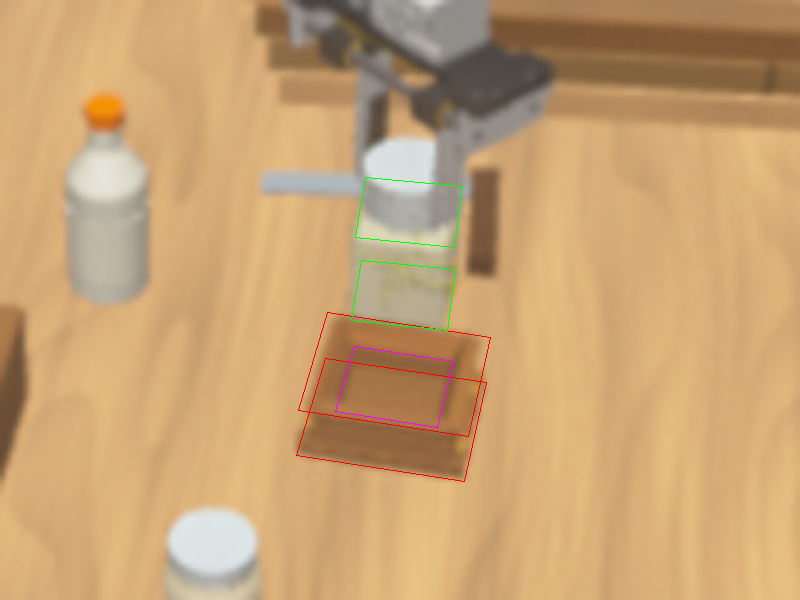

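Brace outline (red, front edge (300,457)-(465,480)) and jar outline (green) agree within a few pixels. One edge-based refinement of brace and jar yaw on the initial pictures:

Run:
```python
from fit import *
def grad(n):
    s=snap(n); im=cv2.imread(f"pics/{n}0.png"); im=cv2.GaussianBlur(im,(0,0),.8).astype(np.float32)
    gx=cv2.Sobel(im,cv2.CV_32F,1,0);gy=cv2.Sobel(im,cv2.CV_32F,0,1)
    return s,gx,gy
G={n:grad(n) for n in("side","top")}
t=np.linspace(-.48,.48,60)
def square(a,b,z): return [np.c_[t*a,0*t+k*b/2,0*t+z] for k in(-1,1)]+[np.c_[0*t+k*a/2,t*b,0*t+z] for k in(-1,1)]
def score(segs,p,views):
    c,n=np.cos(p[2]),np.sin(p[2]); v=0
    for w in views:
        s,gx,gy=G[w]
        for q in segs[w]:
            W=np.c_[q[:,0]*c-q[:,1]*n+p[0],q[:,0]*n+q[:,1]*c+p[1],q[:,2]]; u=proj(s,W); d=np.gradient(u,axis=0); d/=np.linalg.norm(d,axis=1)[:,None]
            m=u.astype(np.float32).reshape(-1,1,2); g=lambda G_:cv2.remap(G_,m[:,:,0],m[:,:,1],1)[:,0]
            v+=np.abs((-d[:,1:]*g(gx)+d[:,:1]*g(gy)).mean(0)).sum()
    return v
from itertools import product
def best(segs,p0,views):
    r=.008
    X=[(score(segs,(p0[0]+a,p0[1]+b,np.radians(y)),views),p0[0]+a,p0[1]+b,y) for a,b,y in product(np.arange(-r,r+.0001,.001),np.arange(-r,r+.0001,.001),np.arange(-10,6.1,1))]
    return max(X)
for A,B in((.116,.104),(.104,.116)):
    S={"side":[square(A,B,.042)[i] for i in range(4)]+[square(A,B,0)[1]],"top":square(A,B,.042)}
    for v in(["side"],["top"],["side","top"]): print("brace",A,v,np.round(best(S,(.478,-.2155),v),4))
J={"side":[square(.064,.064,.002)[1],square(.064,.064,.072)[1]]+[np.c_[0*t+k*.032,0*t+.032,.037+t*.07] for k in(-1,1)],"top":[square(.064,.064,.072)[i] for i in(0,)]+[square(.064,.064,.002)[0]]}
for v in(["side"],["top"],["side","top"]): print("jar",v,np.round(best(J,(.533,.167),v),4))
```

```text
brace 0.116 ['side'] [ 1.4837373e+03  4.7400000e-01 -2.1550000e-01 -5.0000000e+00]
brace 0.116 ['top'] [ 9.016216e+02  4.780000e-01 -2.105000e-01 -5.000000e+00]
brace 0.116 ['side', 'top'] [ 2.1648503e+03  4.7600000e-01 -2.1350000e-01 -5.0000000e+00]
brace 0.104 ['side'] [ 1.1913659e+03  4.7700000e-01 -2.2050000e-01 -3.0000000e+00]
brace 0.104 ['top'] [ 6.874759e+02  4.830000e-01 -2.155000e-01 -5.000000e+00]
brace 0.104 ['side', 'top'] [ 1.6919842e+03  4.8000000e-01 -2.1650000e-01 -5.0000000e+00]
jar ['side'] [ 5.907902e+02  5.320000e-01  1.690000e-01 -6.000000e+00]
jar ['top'] [ 3.40434e+02  5.33000e-01  1.69000e-01 -7.00000e+00]
jar ['side', 'top'] [ 9.309052e+02  5.320000e-01  1.690000e-01 -6.000000e+00]
```

Run:
```python
from fit import *
s=snap("side"); st=bot.state(); z=st["eef_pos"][2]-.0975
w=toworld(s,[(285,284.4),(305.6,287.6)],.002); print("init edge yaw",np.degrees(np.arctan2(*(w[0]-w[1])[[1,0]])),w)
im=s["frame"][:,:,::-1]; x0,y0=300,135
i=cv2.resize(im[y0:y0+75,x0:x0+60],None,fx=8,fy=8,interpolation=cv2.INTER_CUBIC); out=[i.copy()]
for y in(-1,-6):
    k=i.copy(); c,n=np.cos(np.radians(y)),np.sin(np.radians(y))
    for zz in(.002,.072):
        P=np.array([(1,1),(1,-1),(-1,-1),(-1,1)])*.032
        W=np.c_[P@[c,-n]+st["eef_pos"][0],P@[n,c]+st["eef_pos"][1],np.full(4,z+zz)]
        cv2.polylines(k,[((proj(s,W)-[x0,y0]+.5)*8).astype(np.int32)],True,(0,0,255),1)
    out.append(k)
o=np.hstack(out); o=cv2.resize(o,None,fx=.55,fy=.55,interpolation=cv2.INTER_AREA); cv2.imwrite("pics/cmp.png",o); print(o.shape)
```

```text
init edge yaw -3.392428941168624 [[0.56468793 0.19516233 0.002     ]
 [0.50324207 0.19880474 0.002     ]]
(330, 792, 3)
```

View pics/cmp.png

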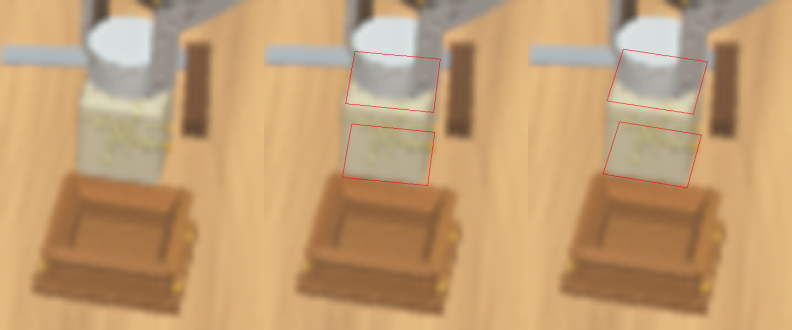

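{"fn": "send_rows", "kwargs": {
  "fingers": [255, 255, 255, 255, 255, 255],
  "dp": [
    [3, -1, 8],
    [0, 0, 15],
    [0, 0, 15],
    [0, 0, 12],
    [0, 0, 8],
    [0, 0, 0]
  ],
  "angular": [
    [0, 0, 0.05],
    [0, 0, 0],
    [0, 0, 0],
    [0, 0, 0],
    [0, 0, 0],
    [0, 0, 0]
  ]
}}

```text
t: 8.65
eef_pos: [0.4773, -0.2123, 0.1472]
tool_rot: [[0.712, 0.702, -0.004], [0.702, -0.712, 0.002], [-0.001, -0.004, -1.0]]
ft_force: [-0.5, 0.8, -5.1]
opening: 0.0593
grasp_force: 50.0
```

{"fn": "send_rows", "kwargs": {
  "fingers": [255, 255, 255, 255],
  "dp": [
    [0, 0, 5],
    [0, 0, 5],
    [0, 0, 5],
    [0, 0, 0]
  ],
  "angular": [
    [0, 0, 0],
    [0, 0, 0],
    [0, 0, 0],
    [0, 0, 0]
  ]
}}

```text
t: 9.05
eef_pos: [0.478, -0.2126, 0.1336]
tool_rot: [[0.713, 0.702, -0.001], [0.702, -0.713, 0.001], [-0.0, -0.001, -1.0]]
ft_force: [-0.3, -0.8, -5.3]
opening: 0.0592
grasp_force: 50.0
```

{"fn": "send_rows", "kwargs": {
  "fingers": [255, 255, 255, 255],
  "dp": [
    [-1, 1, 3],
    [0, 0, 3],
    [0, 0, 3],
    [0, 0, 0]
  ],
  "angular": [
    [0, 0, 0],
    [0, 0, 0],
    [0, 0, 0],
    [0, 0, 0]
  ]
}}

```text
t: 9.45
eef_pos: [0.4784, -0.2148, 0.1252]
tool_rot: [[0.713, 0.702, 0.0], [0.702, -0.713, -0.001], [-0.001, 0.001, -1.0]]
ft_force: [0.4, -2.0, -6.3]
opening: 0.0593
grasp_force: 50.0
```

{"fn": "send_rows", "kwargs": {
  "fingers": [255, 255, 255, 255],
  "dp": [
    [0, 0, 3],
    [0, 0, 3],
    [0, 0, 2],
    [0, 0, 0]
  ],
  "angular": [
    [0, 0, 0],
    [0, 0, 0],
    [0, 0, 0],
    [0, 0, 0]
  ]
}}

```text
t: 9.85
eef_pos: [0.4782, -0.2147, 0.117]
tool_rot: [[0.713, 0.702, -0.0], [0.702, -0.713, -0.001], [-0.001, 0.0, -1.0]]
ft_force: [-1.0, -3.1, -4.8]
opening: 0.0594
grasp_force: 50.0
```

{"fn": "send_rows", "kwargs": {
  "fingers": [255, 255, 255, 255, 255],
  "dp": [
    [-1, 1, 3],
    [0, 0, 3],
    [0, 0, 2],
    [0, 0, 1],
    [0, 0, 0]
  ],
  "angular": [
    [0, 0, 0],
    [0, 0, 0],
    [0, 0, 0],
    [0, 0, 0],
    [0, 0, 0]
  ]
}}

```text
t: 10.35
eef_pos: [0.4781, -0.2154, 0.108]
tool_rot: [[0.712, 0.702, -0.001], [0.702, -0.712, 0.001], [0.0, -0.001, -1.0]]
ft_force: [-0.5, -2.0, -4.8]
opening: 0.0595
grasp_force: 50.0
```

```bash
python3 -c "
from h import *
s=bot.state();print(s)"
```

```text
{'t': 10.35, 'joint_positions': array([-3.04578242e+01,  4.81636436e+00,  9.21216448e+01,  1.72281883e-02,
        8.31202001e+01,  1.49709167e+01]), 'qd': array([-0.06429861,  0.10222934, -0.21729546, -0.10189803,  0.035836  ,
        0.09543634]), 'effort': array([  0.71309812, -35.00709057, -30.93970656,   0.67394536,
         0.28158023,   0.05570967]), 'eef_pos': array([ 0.47813588, -0.21539378,  0.10804358]), 'tool_rot': array([[ 7.12403566e-01,  7.01769645e-01, -7.24417890e-04],
       [ 7.01770018e-01, -7.12403148e-01,  7.72310779e-04],
       [ 2.59066760e-05, -1.05857171e-03, -9.99999439e-01]]), 'ft_force': array([-0.52121511, -1.97624093, -4.82326145]), 'torque': array([-0.48407345,  0.19101333,  0.09187352]), 'grasp_force': 49.997521456098184, 'opening': 0.0594941400745198}
```

Still carrying the full weight, so I go down until it touches the floor.

{"fn": "send_rows", "kwargs": {
  "fingers": [255, 255, 255],
  "dp": [
    [0, 0, 1],
    [0, 0, 1],
    [0, 0, 0]
  ],
  "angular": [
    [0, 0, 0],
    [0, 0, 0],
    [0, 0, 0]
  ]
}}

```text
t: 10.65
eef_pos: [0.4784, -0.2156, 0.1078]
tool_rot: [[0.712, 0.702, 0.001], [0.702, -0.712, -0.0], [0.0, 0.0, -1.0]]
ft_force: [-2.8, 0.4, 4.4]
opening: 0.0591
grasp_force: 50.0
```

{"fn": "send_rows", "kwargs": {
  "fingers": [255, 255, 255, 255, 255, 255, 255, 255],
  "dp": [
    [0, 0, 0],
    [0, 0, 0],
    [0, 0, 0],
    [0, 0, -0.1],
    [0, 0, -0.2],
    [0, 0, -0.2],
    [0, 0, -0.2],
    [0, 0, 0]
  ],
  "angular": [
    [0, 0, 0],
    [0, 0, -0.1],
    [0, 0, -0.1],
    [0, 0, -0.1],
    [0, 0, -0.1],
    [0, 0, -0.1],
    [0, 0, -0.1],
    [0, 0, 0]
  ],
  "force": 60
}}

```text
t: 11.45
eef_pos: [0.4791, -0.2158, 0.1084]
tool_rot: [[0.192, 0.981, 0.002], [0.981, -0.192, -0.001], [-0.0, 0.003, -1.0]]
ft_force: [-1.5, 0.9, 5.7]
opening: 0.0588
grasp_force: 60.0
```

```bash
python3 -c "
from h import *
s=bot.state();print(s['torque'],s['joint_positions'],s['eef_pos'])"
```

```text
[0.03117753 0.44319158 0.06101286] [-3.04604288e+01  4.79425681e+00  9.20988372e+01  4.29815396e-02
  8.29689748e+01 -1.93937705e+01] [ 0.47913908 -0.21583967  0.1084384 ]
```

{"fn": "send_rows", "kwargs": {
  "fingers": [255, 255, 255, 255, 255, 255],
  "dp": [
    [0, 0, -0.2],
    [0, 0, -0.2],
    [0, 0, -0.2],
    [0, 0, -0.2],
    [0, 0, -0.2],
    [0, 0, -0.2]
  ],
  "angular": [
    [0, 0, -0.1],
    [0, 0, -0.1],
    [0, 0, -0.1],
    [0, 0, -0.1],
    [0, 0, -0.1],
    [0, 0, -0.1]
  ]
}}

```text
t: 12.05
eef_pos: [0.4785, -0.2156, 0.1094]
tool_rot: [[-0.397, 0.918, 0.001], [0.918, 0.397, 0.0], [-0.0, 0.001, -1.0]]
ft_force: [-2.9, -0.5, 5.4]
opening: 0.0589
grasp_force: 60.0
```

```bash
python3 -c "
from h import *
s=bot.state();print(s['torque'],s['ft_force'],s['joint_positions'],s['eef_pos'])"
```

```text
[ 0.12794716  0.74396823 -0.14228968] [-2.8652652  -0.51501439  5.37517261] [-3.04666265e+01  4.74856083e+00  9.20383389e+01  2.86615852e-02
  8.31712415e+01 -5.38534820e+01] [ 0.47854198 -0.21564934  0.10936479]
```

{"fn": "send_rows", "kwargs": {
  "fingers": [255, 255, 255, 255, 255, 255, 255],
  "dp": [
    [0, 0, -0.2],
    [0, 0, -0.2],
    [0, 0, -0.2],
    [0, 0, -0.2],
    [0, 0, -0.2],
    [0, 0, -0.2],
    [0, 0, -0.2]
  ],
  "angular": [
    [0, 0, -0.1],
    [0, 0, -0.1],
    [0, 0, -0.1],
    [0, 0, -0.1],
    [0, 0, -0.1],
    [0, 0, -0.1],
    [0, 0, -0.1]
  ]
}}

```text
t: 12.75
eef_pos: [0.4783, -0.2159, 0.1104]
tool_rot: [[-0.895, 0.446, 0.0], [0.446, 0.895, -0.0], [-0.0, -0.0, -1.0]]
ft_force: [-4.0, -0.7, 3.7]
opening: 0.0589
grasp_force: 60.0
```

```bash
python3 -c "
from h import *
s=bot.state();print(s['torque'],s['ft_force'],s['joint_positions'],s['eef_pos'])
i=snap('side')['frame'][140:240,260:395,::-1];cv2.imwrite('pics/side3.png',cv2.resize(i,None,fx=5.8,fy=5.8,interpolation=cv2.INTER_CUBIC))"
```

```text
[-0.06530226  0.67394644 -0.00346696] [-4.04822289 -0.65758551  3.65589609] [-3.04702878e+01  4.70797928e+00  9.19563301e+01 -1.36942660e-02
  8.33100431e+01 -9.39785131e+01] [ 0.47834308 -0.21585346  0.1104277 ]
```

View pics/side3.png

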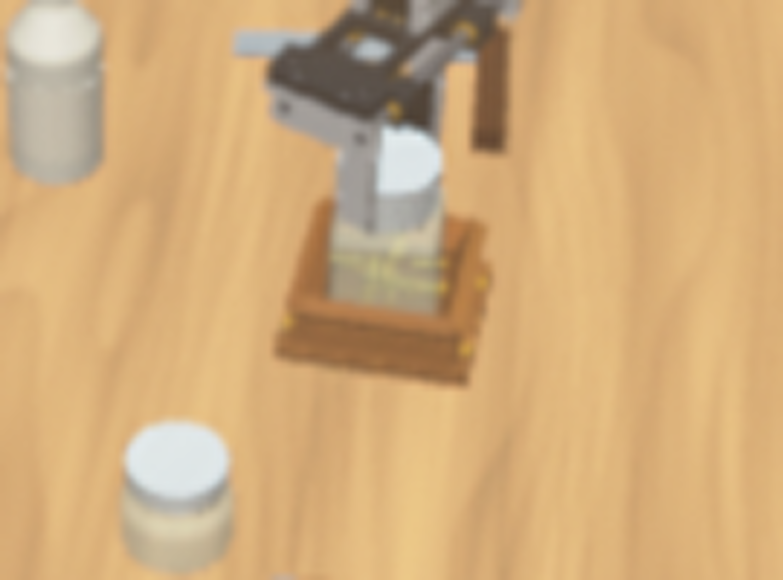

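Jar sits in the brace (body at (385,265), brace rim at (385,300)) with the cap held. A little more turn, then a slow lift while watching the vertical force.

{"fn": "send_rows", "kwargs": {
  "fingers": [255, 255, 255, 255],
  "dp": [
    [0, 0, -0.2],
    [0, 0, -0.2],
    [0, 0, -1],
    [0, 0, 0]
  ],
  "angular": [
    [0, 0, -0.09],
    [0, 0, -0.08],
    [0, 0, 0],
    [0, 0, 0]
  ]
}}

```text
t: 13.2
eef_pos: [0.4786, -0.2156, 0.1108]
tool_rot: [[-0.956, 0.293, 0.0], [0.293, 0.956, 0.0], [-0.0, 0.0, -1.0]]
ft_force: [-1.2, -0.8, -0.2]
opening: 0.0594
grasp_force: 60.0
```

{"fn": "send_rows", "kwargs": {
  "fingers": [255, 255, 255],
  "dp": [
    [0, 0, -1],
    [0, 0, -0.5],
    [0, 0, 0]
  ],
  "angular": [
    [0, 0, 0],
    [0, 0, 0],
    [0, 0, 0]
  ]
}}

```text
t: 13.5
eef_pos: [0.4784, -0.2155, 0.1124]
tool_rot: [[-0.957, 0.29, -0.0], [0.29, 0.957, 0.0], [0.0, 0.0, -1.0]]
ft_force: [-0.2, -0.5, -1.5]
opening: 0.0597
grasp_force: 60.0
```

{"fn": "send_rows", "kwargs": {
  "fingers": [255, 255, 255],
  "dp": [
    [0, 0, -0.7],
    [0, 0, -0.7],
    [0, 0, 0]
  ],
  "angular": [
    [0, 0, 0],
    [0, 0, 0],
    [0, 0, 0]
  ]
}}

```text
t: 13.8
eef_pos: [0.4784, -0.2157, 0.1142]
tool_rot: [[-0.957, 0.29, 0.0], [0.29, 0.957, 0.0], [-0.0, 0.0, -1.0]]
ft_force: [-0.9, -0.8, -1.4]
opening: 0.0595
grasp_force: 60.0
```

{"fn": "send_rows", "kwargs": {
  "fingers": [255, 255, 255, 255, 255, 255],
  "dp": [
    [0, 0, -2],
    [0, 0, -2],
    [0, 0, -2],
    [0, 0, -2],
    [0, 0, -2],
    [0, 0, 0]
  ],
  "angular": [
    [0, 0, 0],
    [0, 0, 0],
    [0, 0, 0],
    [0, 0, 0],
    [0, 0, 0],
    [0, 0, 0]
  ]
}}

```text
t: 14.4
eef_pos: [0.4787, -0.2158, 0.1246]
tool_rot: [[-0.957, 0.29, 0.001], [0.29, 0.957, -0.0], [-0.001, -0.0, -1.0]]
ft_force: [0.1, -0.0, -0.0]
opening: 0.059
grasp_force: 60.0
```

{"fn": "send_rows", "kwargs": {
  "fingers": [255, 255, 255, 255, 255, 255, 255, 255],
  "dp": [
    [0, 0, -4],
    [0, 0, -5],
    [0, 0, -5],
    [0, 0, -5],
    [0, 0, -3],
    [0, 0, 0],
    [0, 0, 0],
    [0, 0, 0]
  ],
  "angular": [
    [0, 0, 0],
    [0, 0, 0],
    [0, 0, 0],
    [0, 0, 0],
    [0, 0, 0],
    [0, 0, 0],
    [0, 0, 0],
    [0, 0, 0]
  ]
}}

```text
t: 15.2
eef_pos: [0.4782, -0.2156, 0.1457]
tool_rot: [[-0.957, 0.29, -0.001], [0.29, 0.957, 0.0], [0.001, 0.0, -1.0]]
ft_force: [0.6, 0.2, -1.0]
opening: 0.0593
grasp_force: 60.0
```

```bash
python3 -c "
from h import *
s=bot.state();print(s['torque'],s['ft_force'],s['eef_pos'])
i=snap('side')['frame'][140:240,260:395,::-1];cv2.imwrite('pics/side4.png',cv2.resize(i,None,fx=5.8,fy=5.8,interpolation=cv2.INTER_CUBIC))"
```

```text
[0.01107932 0.02058515 0.00614045] [ 0.64825224  0.20676274 -0.99373016] [ 0.47819997 -0.21556674  0.14573044]
```

View pics/side4.png

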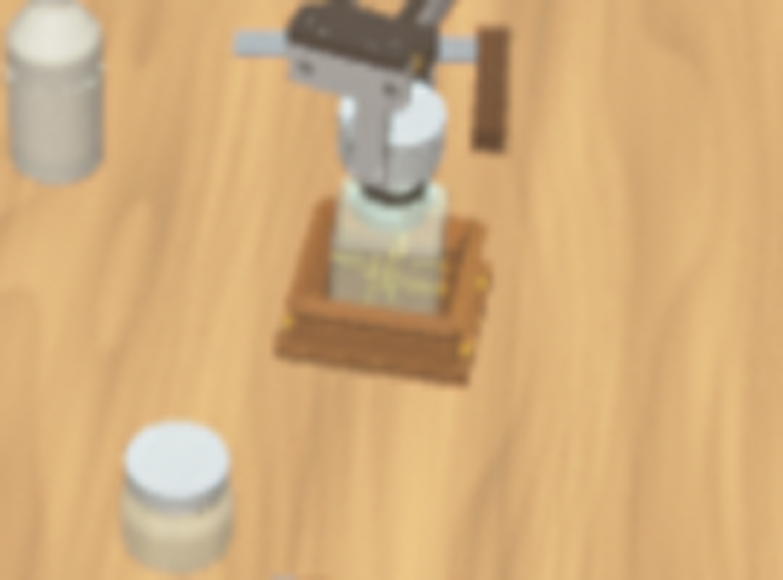

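The cap (390,135) is off and level above the open neck (395,195) with the black ring showing. The jar stands in the brace unchanged, so I'm handing in.

```bash
python3 -c "
from station import bot
print(bot.hand_in())"
```

```text
the job is handed in; nothing more can be done
None
```

The job is handed in at about 15 s of the 58 s allowed: the jar stands upright in the brace and the unscrewed cap is gripped level about 17 mm above the seal ring; the hand-in returned no verdict.

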